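# Take the large filter funnel out of the lidded spares box

### The job

Swing the lid of the wooden spares box right over past its balance point so that it stays open by itself. Then lift the larger of the two aluminium filter funnels out of the box and set it down, stem up as it is now, in the middle of the cork trivet, without dropping it. Leave the small funnel in the box and the blue moka base where they stand, and leave the lid open.

Things in the scene. Friction and masses are not known exactly. Their poses are not given: they have to be found in the camera images.
- lid (a joint): Angle (rad) of the flat light-wood lid of the spares box: 0 shut, growing as it opens, stop at 1.92 (leaning back 20 degrees past upright). The hinge is nearly free: below about 1.45 the lid (0.24 kg) falls shut, above about 1.55 it falls open onto the stop and stays. Lid 8 mm thick, 256 mm wide, its free edge 26 mm beyond the handle's centre.
- lid_handle (a point): Centre of the lid's handle: a round dark steel bar, diameter 12, length 44 mm, on two 8 mm posts, its axis 35 mm above the lid's top face (139 mm above the counter when shut). The frame turns with the lid: y along the bar and hinge, z out of the top face, x to the hinge. The hinge axis lies at x = 140, z = -43 mm in this frame; opening turns it right-handed about +y.
- spares_box: The wooden box, fixed: 160 mm (its x) by 250 mm (its y), 96 mm tall, walls and floor 6 mm. Origin: centre of its underside; the hinge runs along y on the rim at its +x side, at the robot's left. Two funnels stand inside, side by side along y, about 120 mm apart.
- large_funnel: The larger aluminium filter funnel in the box, stem up: basket 62 mm in diameter, 26 mm tall, a cone up to 36 mm, then a straight stem 13 mm in diameter up to 82 mm. About 60 g. Origin: centre of its underside, on the box floor; z up the stem. It may be in either place in the box. The two like it in the wooden drying rack at the left are fixed and not wanted.
- small_funnel: The smaller funnel, stem up in the same box, to be left there: basket 42 mm in diameter and 18 mm tall, stem 10 mm in diameter, 58 mm tall over all. Origin: centre of its underside.
- trivet: Round cork trivet fixed on the counter, right of the box: 150 mm in diameter, 10 mm thick. Origin: centre of its underside, on the counter.
- moka_base: Round blue enamel moka base with an aluminium collar, 86 mm in diameter, 78 mm tall, loose, standing beyond the trivet; not to be moved. Origin: centre of its underside.
There are look-alikes about, which are no part of the job. Of the things shaped like the trivet, the cork one is meant.

How it is judged:
By the outcome, as a careful person would: the job done as asked, in the order asked, and still so for the second after the job is handed in, with the robot touching nothing.
It also fails if it takes over 59 s, if anything falls off the work surface, if the arm or the gripper's body presses on something with over 40 N, if the wrist force passes 120 N, or if a joint passes its speed limit or range.

### The arm

A 6-joint arm with a two-finger parallel gripper is mounted at the origin on the work surface. World frame = base frame: x ahead of the robot, y to its left, z up, the work surface at z = 0. Lengths are in mm, angles in degrees, forces in N, time in s.
With the tool pointing down it reaches from about 300 to 850 mm from the base axis. Payload 4.2 kg.
Tool frame: the origin (TCP) lies on the centre line of the jaws, within the pads' length; the fingertips stand 14 mm ahead of it and the grasp point (between the pads) lies 5 mm behind it; z points along the fingers, y is the direction in which the jaws open and shut (so a half turn about z gives the same grasp; the last joint's range is limited). The gripper opens to 91 mm and grips with 3 to 60 N. Pads are 32 mm wide; open, the fingers measure 118 mm over their backs; the gripper's body (76 mm by 178 mm) begins 60 mm behind the grasp point.
Start: joints at [62.281, 18.312, 89.639, -0, 72.044, -1.146], TCP at [257.23, 514.271, 227.976] pointing down, gripper open.
Joint ranges: [-177.97, 177.97], [-48.28, 115.42], [12.27, 149.76], [-77.06, 257.06], [2.81, 150.46], [-146.56, 146.56]. Speed limits (degrees/s): [147.25, 147.25, 180, 180, 180, 180].

### API

Orientations are given as [roll, pitch, yaw] about the fixed x, y, z axes, in that order (R = Rz(yaw) Ry(pitch) Rx(roll)).
In Python, from workcell import env gives the robot as it stands.
- The arm moves only by the tool play_rows, never from a script. Its argument "increments" is a list of rows, each a list of 5 numbers: the shift along the world's x, y, z in mm, then the turn about the world's z in degrees, then the closure, from 0 (fully open) to 1 (shut). In form: [[x, y, z, yaw, fingers], ...]. A call has 1 to 20 rows; each row shifts and turns the commanded pose from where the row before left it; what a row does not reach is not made up. A row lasts 1/8 s, in which the tool goes at most 62.5 mm and 10.7 degrees, less where a joint would pass 70% of its speed; a pose out of reach is approached as far as the arm can. A call is refused whole if a number of a shift passes 62.5 or a number of a turn 10.7, either way. A call with a gripper value outside its range is refused whole. The fingers move at their own pace and stop on an object; "newtons" is the grip in N (left out, the last holds). Time passes only in rows, so rows that do not move let the fingers close. It gives the time, the measured TCP pose, the force and the opening at its end, in the units of the state.
- env.state(): the state, without advancing time (a new reading comes with each control period).
- env.grab_frame(name): name is "scene" or "top" or "wrist"; returns the picture (420x560x3 uint8, red, green, blue); there is no depth.
- env.calibration(name): a dict with "fx", "fy", "cx", "cy" (pixels), "R" (3x3) and "t" (3): a world point X has camera coordinates R X + t; the wrist camera has in their place "hand_eye" (4x4, takes a point from camera to tool coordinates, whose origin is the TCP and whose axes are the flange's). Camera axes: x right, y down, z forward; pixel columns grow to the right and rows downward; lengths in mm; the calibration is good to about 2 mm. A picture is of the moment at which its call begins: read the wrist's pose just before it. calibration takes no time and is no camera call.
- env.job_done(): hands the job in, once; it reports no verdict.
The state is a dict: "time_s": time; "qpos": joint angles; "qvel": joint speeds; "effort": joint torques, N m; "ee_pos": TCP position; "ee_rot": TCP orientation; "force": force on the tool from outside, world axes, zero at the start; "torque": the same for the moment, N m; "gripper_width": finger opening in mm.
Only numpy, scipy, OpenCV 4.12 (cv2) and the standard library are available. Lean on these libraries where they do the work, as an engineer would, in place of code of your own. Each camera call takes 0.05 s, during which the arm holds its last target.

## Working session

There is one attempt and no reset: what is moved stays moved. The work goes in short steps, Python scripts to look and compute and a tool call to move; the robot and the scene stay as the last step left them, time stands still between calls to the robot, and variables do not carry over. Pictures are saved under pics/ and viewed, and the job is handed in when it is done.

Besides the shell and the picture viewer there is one more tool, called after "Call:" as a command line: name --pt "numbers of a row" for each row, then --argument value for the rest. play_rows: Moves the arm, as the interface text tells. Its arguments: {"type":"object","properties":{"increments":{"type":"array"},"newtons":{"type":"number"}},"required":["increments"]}

```bash
mkdir -p pics
python3 - <<'E'
from workcell import env
import cv2
s=env.state();print(s)
for n in("scene","top","wrist"):
    im=env.grab_frame(n);cv2.imwrite(f"pics/{n}0.png",im[:,:,::-1])
    c=env.calibration(n);print(n,c)
E
```

```text
{'time_s': 0.0, 'qpos': array([ 6.22808345e+01,  1.83502923e+01,  8.97070275e+01, -6.51159692e-04,
        7.20431142e+01, -1.14611943e+00]), 'qvel': array([ 0.07495593,  0.0544869 , -0.00256164, -0.00678775, -0.02676087,
        0.13636481]), 'effort': array([-8.12514027e-04, -4.12462091e+01, -2.31971437e+01,  7.26966583e-02,
        4.59213252e-02, -1.67564408e-04]), 'ee_pos': array([256.99833745, 513.82846355, 227.12956814]), 'ee_rot': array([-1.79899574e+02, -1.38993707e-03,  1.53427154e+02]), 'force': array([0.23558239, 0.98476721, 0.71578808]), 'torque': array([0.02929074, 0.0053736 , 0.05327098]), 'gripper_width': 91.26139050199428}
scene {'fx': 504.68504027358694, 'fy': 504.68504027358694, 'cx': 283.56786870793275, 'cy': 221.89865981145306, 'R': array([[ 0.60002726,  0.7999358 ,  0.00836689],
       [ 0.44018683, -0.32141231, -0.83840902],
       [-0.66798417,  0.50675126, -0.54497735]]), 't': array([-248.28281883, -134.67870571, 1628.18098884])}
top {'fx': 455.4171806872883, 'fy': 455.4171806872883, 'cx': 279.5527721215252, 'cy': 209.53258951731954, 'R': array([[ 0.01798918, -0.99961893,  0.02093761],
       [-0.98264014, -0.02154321, -0.1842668 ],
       [ 0.18464764, -0.01725933, -0.98265323]]), 't': array([-89.82768633, 493.16951312, 872.67791208])}
wrist {'fx': 363.7842953155313, 'fy': 363.7842953155313, 'cx': 277.50450133736973, 'cy': 205.5062035618978, 'hand_eye': array([[ 3.03585865e-04, -9.67996711e-01, -2.50962696e-01,
         7.00908247e+01],
       [ 9.99999811e-01,  4.27821281e-04, -4.40478955e-04,
        -7.36445821e-01],
       [ 5.33749361e-04, -2.50962514e-01,  9.67996659e-01,
        -1.56274989e+02],
       [ 0.00000000e+00,  0.00000000e+00,  0.00000000e+00,
         1.00000000e+00]])}
```

View pics/scene0.png

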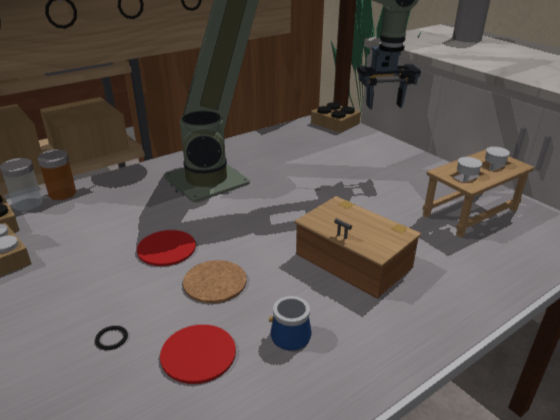

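View pics/top0.png

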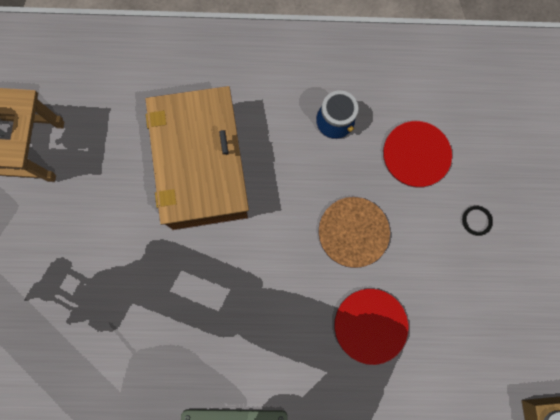

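View pics/wrist0.png

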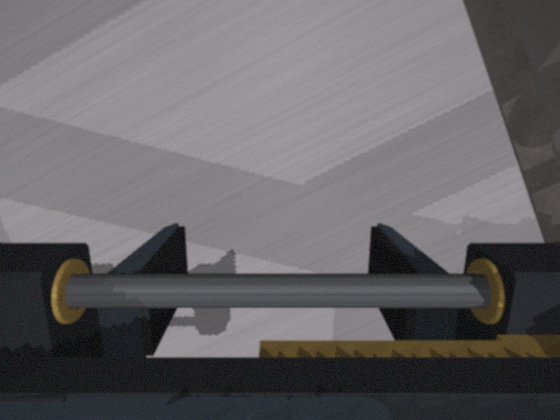

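The top view shows the box lid at about (200,155) with its handle at (224,143), the cork trivet at (355,232) and the moka base at (338,115). The trivet look-alikes are the two red discs at (418,154) and (371,326) and the black ring at (478,220). Only the disc at (355,232) is cork. I'll enlarge it to confirm.

Run:
```python
import cv2,numpy as np
im=cv2.imread('pics/top0.png')
a=cv2.resize(im[75:240,130:270],None,fx=3.5,fy=3.5,interpolation=cv2.INTER_CUBIC)
cv2.imwrite('pics/t1.png',a); 
b=cv2.resize(im[80:280,310:420],None,fx=3,fy=3,interpolation=cv2.INTER_CUBIC)
cv2.imwrite('pics/t2.png',b)
im=cv2.imread('pics/scene0.png')
a=cv2.resize(im[195:295,285:425],None,fx=5,fy=5,interpolation=cv2.INTER_CUBIC);cv2.imwrite('pics/s1.png',a)
```

```text
(no output)
```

View pics/t1.png

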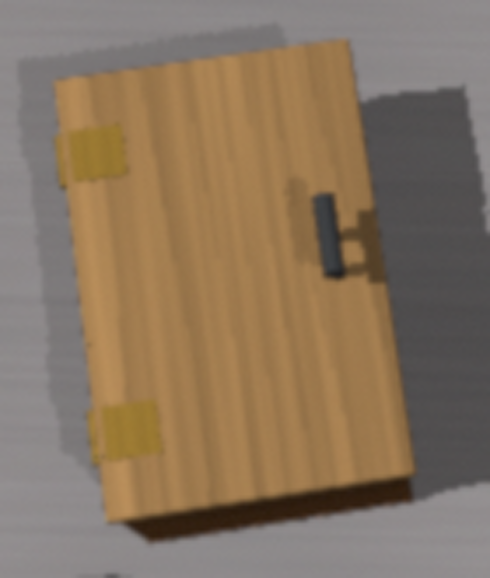

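View pics/t2.png

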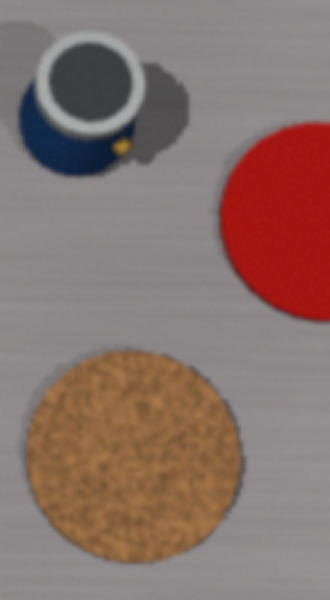

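View pics/s1.png

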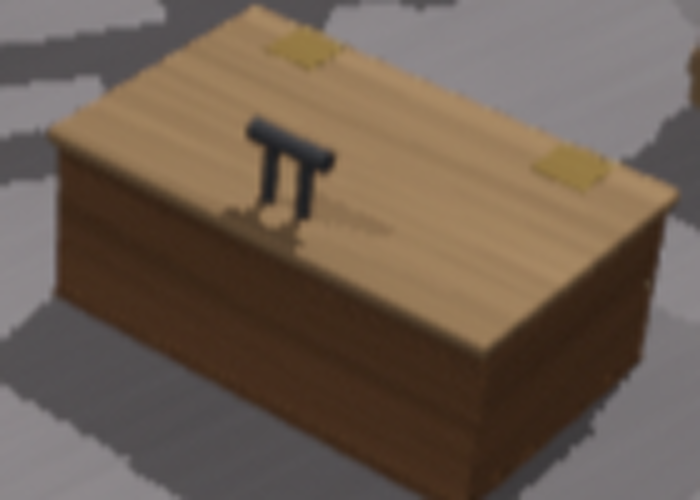

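The top crops show the lid corners at crop pixels (55,80), (349,40), (412,472) and (108,521), with the handle bar centred at (328,236). The cork texture of the trivet is plain to see at crop (134,456).

```bash
cat > h.py <<'E'
from workcell import env
import numpy as np,cv2
def KRt(n):
    c=env.calibration(n);K=np.array([[c['fx'],0,c['cx']],[0,c['fy'],c['cy']],[0,0,1]]);return K,np.array(c['R']),np.array(c['t'])
def ray(n,u,v):
    if n=='wrist': raise
    K,R,t=KRt(n);d=R.T@np.linalg.inv(K)@[u,v,1];return -R.T@t,d
def atz(n,u,v,z):
    o,d=ray(n,u,v);return o+d*(z-o[2])/d[2]
def tri(a,b):
    o1,d1=ray(*a);o2,d2=ray(*b)
    A=np.c_[d1,-d2];s=np.linalg.lstsq(A,o2-o1,rcond=None)[0]
    p=o1+d1*s[0];q=o2+d2*s[1];return (p+q)/2,np.linalg.norm(p-q)
E
python3 - <<'E'
from h import *
np.set_printoptions(precision=1,suppress=True)
T=lambda x,y:('top',130+(x+.5)/3.5-.5,75+(y+.5)/3.5-.5)
S=lambda x,y:('scene',285+(x+.5)/5-.5,195+(y+.5)/5-.5)
C=[T(55,80),T(349,40),T(412,472),T(108,521)]
P=[atz(*c,104) for c in C];print(np.array(P))
for i in range(4):
    d=P[(i+1)%4]-P[i];print(np.linalg.norm(d),np.degrees(np.arctan2(d[1],d[0])))
SC=[S(678,192),S(487,352),S(47,135),S(252,5)]
for a,b in zip(C,SC): print(tri(a,b))
print('handle',atz(*T(328,236),139),tri(T(328,236),S(290,145)), atz(*S(290,145),139))
print('ends',atz(*T(323,197),145),atz(*T(334,273),145))
im=env.grab_frame('top')
hsv=cv2.cvtColor(im,cv2.COLOR_RGB2HSV)
m=cv2.inRange(hsv,(5,90,60),(22,255,255));m[:, :300]=0;m[:,410:]=0
n,l,st,ce=cv2.connectedComponentsWithStats(m);i=1+np.argmax(st[1:,4]);print(st[i],ce[i],atz('top',*ce[i],10))
im=env.grab_frame('scene');hsv=cv2.cvtColor(im,cv2.COLOR_RGB2HSV)
m=cv2.inRange(hsv,(5,90,60),(22,255,255));m[:, :170]=0;m[:,260:]=0;m[:240]=0
n,l,st,ce=cv2.connectedComponentsWithStats(m);i=1+np.argmax(st[1:,4]);print(st[i],ce[i],atz('scene',*ce[i],10))
print('moka', atz('top',338.5,107,78))
print('rack',atz('top',36,90,130),atz('top',20,175,130),tri(('top',36,90),('scene',468,215)))
E
```

```text
[[702.8 189.4 104. ]
 [731.5  25.3 104. ]
 [482.8 -18.2 104. ]
 [452.7 143.2 104. ]]
166.59247374606568 -80.0621047845258
252.46164024814053 -170.08793266992618
164.14196641972822 100.5947151379893
254.35407572024118 10.466697589471142
(array([702.1, 188.7, 104.5]), np.float64(1.1787535289419597))
(array([732.8,  26. , 102.3]), np.float64(1.3721302352114833))
(array([482.6, -19.1, 101.2]), np.float64(2.5283277737177343))
(array([451.9, 142. , 105.7]), np.float64(1.5990764229661985))
handle [602.9  28.4 139. ] (array([602.2,  27.9, 140.3]), np.float64(0.884995596587362)) [600.7  28.8 139. ]
ends [622.4  31.3 145. ] [580.6  23.8 145. ]
[ 319  197   71   70 3922] [354.  231.8] [ 457.8 -236.9   10. ]
[ 183  261   63   42 2083] [214.2 281.3] [ 465.5 -243.1   10. ]
moka [ 704.5 -195.9   78. ]
rack [700.7 389.6 130. ] [533.3 399.4 130. ] (array([706.8, 395.8,  89.7]), np.float64(32.94919015748846))
```

Handle: the two cameras agree on about (602, 28, 139) to within 2 mm, with the bar along yaw about 10.3°. I plan to take the bar by its two ends, so it can turn between the pads while the lid swings. The jaws therefore go along the bar, at yaw about 100.3.

Call:
play_rows --pt "25 -35 0 -3.8 0" --pt "25 -35 0 -3.8 0" --pt "25 -35 0 -3.8 0" --pt "25 -35 0 -3.8 0" --pt "25 -35 0 -3.8 0" --pt "25 -35 0 -3.8 0" --pt "25 -35 0 -3.8 0" --pt "25 -35 0 -3.8 0" --pt "25 -35 0 -3.8 0" --pt "25 -35 0 -3.8 0" --pt "25 -35 0 -3.8 0" --pt "25 -35 0 -3.8 0" --pt "25 -35 0 -3.8 0" --pt "20 -31 0 -3.7 0" --pt "0 0 0 0 0" --pt "0 0 0 0 0" --newtons 20

```text
time_s: 2.25
ee_pos: [601.8, 28.6, 227.7]
ee_rot: [-180.0, -0.0, 100.3]
force: [0.8, 0.2, 0.5]
gripper_width: 91.3
```

Run:
```python
from h import *
s=env.state();print(s['ee_pos'],s['ee_rot'],s['qpos'],s['force'])
im=env.grab_frame('wrist');cv2.imwrite('pics/w1.png',im[:,:,::-1])
im=env.grab_frame('top');cv2.imwrite('pics/top1.png',im[:,:,::-1])
```

```text
[601.75405282  28.60884181 227.70708937] [-1.79952817e+02 -3.80859166e-02  1.00338612e+02] [ 1.61185035e+00  2.08330418e+01  8.58776498e+01  3.18218431e-02
  7.33417257e+01 -8.73591356e+00] [0.76630244 0.1753599  0.50463304]
```

View pics/w1.png

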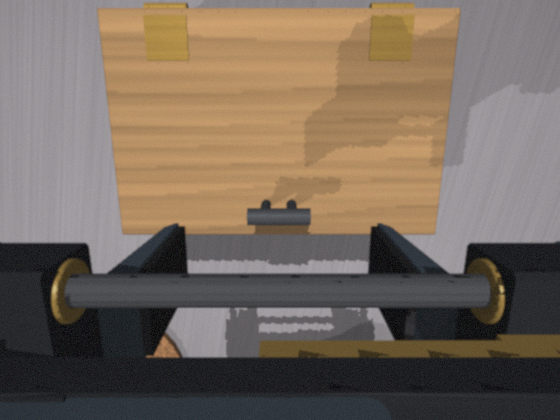

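The wrist view shows the bar level at (279,216), centred between the jaws and square to them.

```bash
cat >> h.py <<'E'
from scipy.spatial.transform import Rotation as Ro
def watz(u,v,z,s=None):
    s=s or env.state();c=env.calibration('wrist');H=np.array(c['hand_eye'])
    R=Ro.from_euler('xyz',s['ee_rot'],degrees=True).as_matrix()
    d=R@H[:3,:3]@[(u-c['cx'])/c['fx'],(v-c['cy'])/c['fy'],1];o=s['ee_pos']+R@H[:3,3]
    return o+d*(z-o[2])/d[2]
E
python3 - <<'E'
from h import *
print('bar',watz(279,216,139))
for p in[(100,10),(459,10),(437,234),(122,234)]:print(watz(*p,104))
E
```

```text
bar [602.76144351  27.75690824 139.        ]
[454.43177457 142.47285138 104.        ]
[701.09814612 187.78994527 104.        ]
[733.68876196  26.06258455 104.        ]
[481.98757553 -20.31009442 104.        ]
```

Call:
play_rows --pt "1 -0.5 -15 0 0" --pt "0 0 -15 0 0" --pt "0 0 -15 0 0" --pt "0 0 -15 0 0" --pt "0 0 -14 0 0" --pt "0 0 -13 0 0" --pt "0 0 0 0 0.3" --pt "0 0 0 0 0.6" --pt "0 0 0 0 0.6" --pt "0 0 0 0 0.6" --pt "0 0 0 0 0.6" --pt "0 0 0 0 0.6" --pt "0 0 0 0 0.6" --newtons 15

```text
time_s: 3.98
ee_pos: [602.5, 27.6, 141.2]
ee_rot: [-179.9, 0.0, 100.3]
force: [-3.5, -0.9, 3.8]
gripper_width: 43.6
```

Both ends are gripped (43.6 mm). I'll work out the arc.

Run:
```python
import numpy as np
th=np.radians(np.r_[0,3,np.arange(8,104,5.5),106,108]);a=th+np.arctan2(43,140);r=np.hypot(140,43)
u=-r*np.cos(a);z=r*np.sin(a)
P=np.round(np.c_[u*np.cos(np.radians(100.3)),u*np.sin(np.radians(100.3)),z]*2)/2
print(len(th),np.degrees(th));print(np.diff(P,axis=0).tolist())
```

```text
22 [  0.    3.    8.   13.5  19.   24.5  30.   35.5  41.   46.5  52.   57.5
  63.   68.5  74.   79.5  85.   90.5  96.  101.5 106.  108. ]
[[-0.5, 2.0, 7.5], [-1.0, 5.0, 11.5], [-1.0, 6.5, 12.5], [-1.5, 7.5, 11.5], [-1.5, 8.5, 11.0], [-1.5, 10.0, 10.0], [-2.0, 10.5, 9.5], [-2.0, 11.5, 8.0], [-2.5, 12.0, 6.5], [-2.0, 12.5, 6.0], [-2.5, 13.0, 4.0], [-2.5, 13.5, 3.5], [-2.5, 14.0, 1.5], [-2.5, 13.5, 0.5], [-2.5, 14.0, -1.0], [-2.5, 13.5, -2.5], [-2.5, 13.5, -3.5], [-2.5, 13.0, -5.0], [-2.0, 12.5, -6.0], [-2.0, 9.5, -6.0], [-0.5, 4.5, -2.5]]
```

Call:
play_rows --pt "-0.5 2 7.5 0 0.6" --pt "-1 5 11.5 0 0.6" --pt "-1 6.5 12.5 0 0.6" --pt "-1.5 7.5 11.5 0 0.6" --pt "-1.5 8.5 11 0 0.6" --pt "-1.5 10 10 0 0.6" --pt "0 0 0 0 0.6"

```text
time_s: 4.85
ee_pos: [595.2, 68.1, 206.1]
ee_rot: [-179.9, 0.0, 100.4]
force: [-5.9, -2.8, -0.6]
gripper_width: 43.6
```

Run:
```python
from h import *
im=env.grab_frame('scene');cv2.imwrite('pics/s2.png',im[:,:,::-1])
```

```text
(no output)
```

View pics/s2.png

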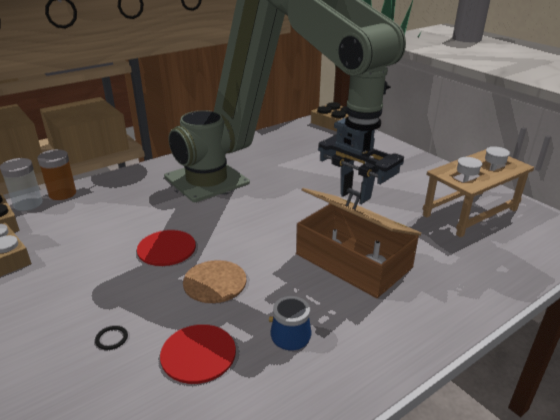

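The lid is half open with the bar still held. The two stems show at (335,235) and (377,247). I'll carry on along the arc.

Call:
play_rows --pt "-2 10.5 9.5 0 0.6" --pt "-2 11.5 8 0 0.6" --pt "-2.5 12 6.5 0 0.6" --pt "-2 12.5 6 0 0.6" --pt "-2.5 13 4 0 0.6" --pt "-2.5 13.5 3.5 0 0.6" --pt "-2.5 14 1.5 0 0.6" --pt "-2.5 13.5 0.5 0 0.6" --pt "-2.5 14 -1 0 0.6" --pt "-2.5 13.5 -2.5 0 0.6" --pt "-2.5 13.5 -3.5 0 0.6" --pt "-2.5 13 -5 0 0.6" --pt "-2 12.5 -6 0 0.6" --pt "-2 9.5 -6 0 0.6" --pt "0 0 0 0 0.6"

```text
time_s: 6.78
ee_pos: [562.7, 245.9, 221.1]
ee_rot: [-180.0, -0.1, 100.4]
force: [-5.4, -0.9, 2.0]
gripper_width: 43.7
```

Run:
```python
from h import *
im=env.grab_frame('scene');cv2.imwrite('pics/s3.png',cv2.resize(im[60:320,220:500,::-1],None,fx=2,fy=2))
```

```text
(no output)
```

View pics/s3.png

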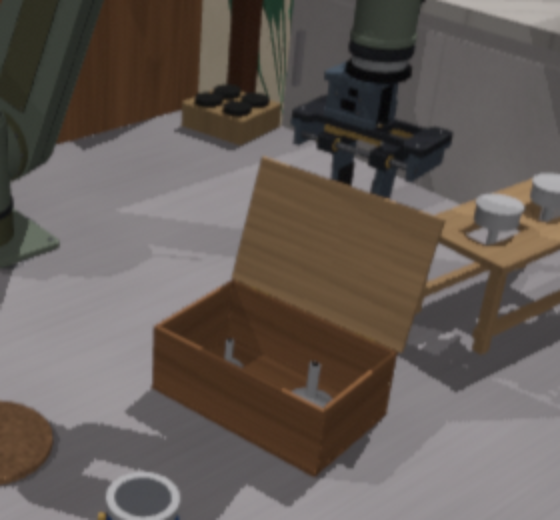

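The lid leans back past upright at about 106°. I'll open the jaws, back away from the lid face and rise.

Call:
play_rows --pt "0 0 0 0 0.3" --pt "0 0 0 0 0" --pt "0 0 0 0 0" --pt "0 0 0 0 0" --pt "-1 6 0 0 0" --pt "-1 6 3 0 0" --pt "-1 3 12 0 0" --pt "0 0 20 0 0" --pt "0 0 25 0 0" --pt "0 0 30 0 0" --pt "0 0 30 0 0" --pt "0 0 0 0 0"

```text
time_s: 8.32
ee_pos: [561.7, 259.4, 344.0]
ee_rot: [179.6, -0.1, 100.3]
force: [0.4, -0.2, 0.6]
gripper_width: 91.4
```

Run:
```python
from h import *
im=env.grab_frame('scene');cv2.imwrite('pics/s4.png',cv2.resize(im[60:320,220:500,::-1],None,fx=2,fy=2))
im=env.grab_frame('top');cv2.imwrite('pics/top4.png',im[:,:,::-1])
```

```text
(no output)
```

View pics/s4.png

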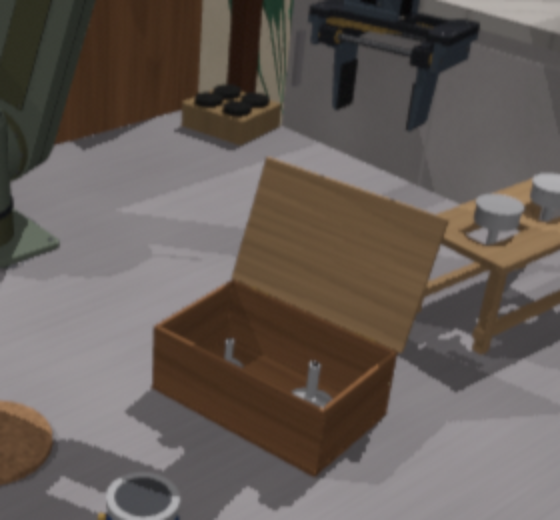

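View pics/top4.png

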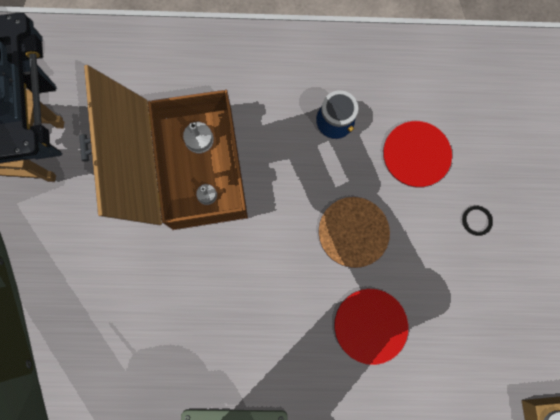

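The lid now stays open with nothing touching it. The funnels show in the top view at (198,136) and (206,194). The first looks clearly wider, so I'll enlarge to confirm.

Run:
```python
import cv2
im=cv2.imread('pics/top4.png');a=cv2.resize(im[85:235,140:260],None,fx=4,fy=4,interpolation=cv2.INTER_CUBIC);cv2.imwrite('pics/t5.png',a)
```

```text
(no output)
```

View pics/t5.png

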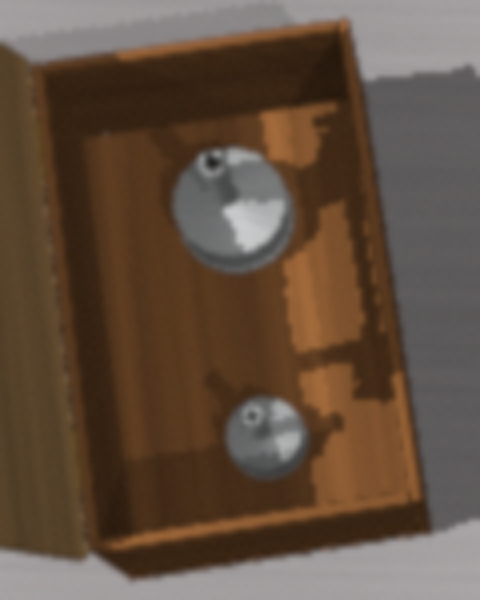

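The large funnel is at crop (232,205), about 120 px across, and the small one at (266,435), about 80 px. The ratio of 1.5 matches 62/42, so the far one is the larger. Its stem tip is at (210,162).

Run:
```python
from h import *
np.set_printoptions(precision=1,suppress=True)
T=lambda x,y:('top',140+(x+.5)/4-.5,85+(y+.5)/4-.5)
S=lambda x,y:('scene',220+(x+.5)/2-.5,60+(y+.5)/2-.5)
print('tip',atz(*T(210,162),88),tri(T(210,162),S(314,365)))
print('basket',atz(*T(232,204),32))
print('small',atz(*T(252,415),64),atz(*T(266,433),24))
# trivet outline fit
for n,g in(('top',(354,232)),('scene',(214.5,281))):
    im=env.grab_frame(n);hsv=cv2.cvtColor(im,cv2.COLOR_RGB2HSV)
    m=cv2.inRange(hsv,(4,80,30),(22,255,255));k=np.zeros_like(m);cv2.circle(k,(int(g[0]),int(g[1])),45,255,-1);m&=k
    cs,_=cv2.findContours(m,cv2.RETR_EXTERNAL,cv2.CHAIN_APPROX_NONE);c=max(cs,key=cv2.contourArea)[:,0]
    W=np.array([atz(n,*p,10)[:2] for p in c]); (x,y),r=cv2.minEnclosingCircle(W.astype(np.float32))
    A=np.c_[2*W,np.ones(len(W))];s=np.linalg.lstsq(A,(W**2).sum(1),rcond=None)[0];print(n,(x,y,r),s[:2],np.sqrt(s[2]+s[:2]@s[:2]))
K,R,t=KRt('scene');im=env.grab_frame('scene')[:,:,::-1].copy()
a=cv2.resize(im[240:320,170:260],None,fx=6,fy=6,interpolation=cv2.INTER_CUBIC)
for c,col in(((458,-237),(255,0,0)),((465,-243),(0,255,0))):
    P=np.array([[c[0]+75*np.cos(q),c[1]+75*np.sin(q),10] for q in np.linspace(0,6.28,60)])
    X=P@R.T+t;p=X@K.T;p=p[:,:2]/p[:,2:];p=((p-[170,240]+.5)*6-.5)
    cv2.polylines(a,[p.astype(int)],True,col,1)
cv2.imwrite('pics/s6.png',a)
```

```text
tip [654.   97.6  88. ] (array([653. ,  96.5,  88.3]), np.float64(2.5584043822899165))
basket [652.3  95.3  32. ]
small [531.1  74.2  64. ] [531.   72.8  24. ]
top (458.8963928222656, -236.66525268554688, 74.46170806884766) [ 459.  -236.8] 73.35925440162592
scene (462.3414611816406, -241.08255004882812, 77.7542724609375) [ 462.4 -240.8] 75.02725314832155
```

View pics/s6.png

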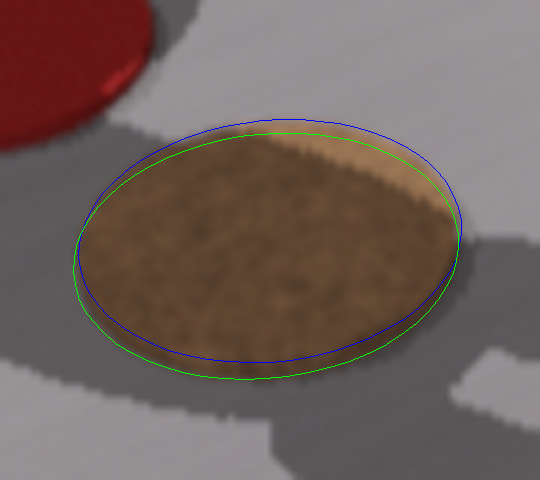

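The top-camera circle (blue) matches the cork's upper edge, while the scene mask had taken in its side. So the trivet centre is about (459,-237). The large funnel's stem is at about (653.5, 96.5). I'll move above it.

Call:
play_rows --pt "15 -27 0 0 0.5" --pt "15 -27 0 0 0.5" --pt "15 -27 0 0 0.5" --pt "15 -27 0 0 0.5" --pt "15 -27 0 0 0.5" --pt "15 -27 0 0 0.5" --pt "2 -1 -20 0 0.5" --pt "0 0 -30 0 0.5" --pt "0 0 -30 0 0.5" --pt "0 0 -30 0 0.5" --pt "0 0 -20 0 0.5" --pt "0 0 0 0 0.5" --pt "0 0 0 0 0.5" --newtons 12

```text
time_s: 10.2
ee_pos: [653.1, 95.8, 211.0]
ee_rot: [180.0, 0.0, 100.3]
force: [-0.0, 0.4, 0.1]
gripper_width: 45.8
```

Run:
```python
from h import *
s=env.state();print(s['ee_pos'])
im=env.grab_frame('wrist');cv2.imwrite('pics/w5.png',im[:,:,::-1])
```

```text
[653.06689664  95.81339976 210.97589227]
```

View pics/w5.png

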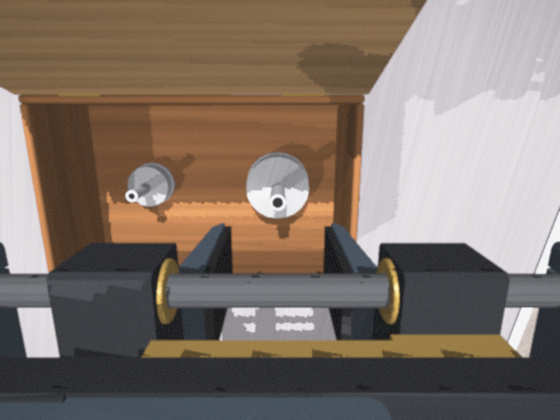

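The wrist view shows the large funnel's stem tip at (278,202), centred between the fingers.

Run:
```python
from h import *
print(watz(278,202,88),watz(278,187,32), watz(343,150,96),watz(363,150,96))
```

```text
[653.71856344  95.82459648  88.        ] [653.75701841  96.40960141  32.        ] [693.66274392 145.58213851  96.        ] [708.27637776 148.24750212  96.        ]
```

Call:
play_rows --pt "0.5 0.3 -25 0 0.5" --pt "0 0 -30 0 0.5" --pt "0 0 -30 0 0.5" --pt "0 0 -25 0 0.5" --pt "0 0 -20 0 0.5" --pt "0 0 -14 0 0.5" --pt "0 0 0 0 0.5" --pt "0 0 0 0 0.7" --pt "0 0 0 0 0.95" --pt "0 0 0 0 0.95" --pt "0 0 0 0 0.95" --pt "0 0 0 0 0.95" --pt "0 0 0 0 0.95" --pt "0 0 0 0 0.95" --newtons 12

```text
time_s: 12.0
ee_pos: [653.3, 96.1, 66.8]
ee_rot: [180.0, 0.0, 100.3]
force: [-1.1, 0.0, 3.0]
gripper_width: 12.4
```

Call:
play_rows --pt "0 0 5 0 0.95" --pt "0 0 10 0 0.95" --pt "0 0 15 0 0.95" --pt "0 0 20 0 0.95" --pt "0 0 20 0 0.95" --pt "0 0 20 0 0.95" --pt "0 0 20 0 0.95" --pt "0 0 15 0 0.95" --pt "0 0 5 0 0.95" --pt "0 0 0 0 0.95" --pt "0 0 0 0 0.95"

```text
time_s: 13.38
ee_pos: [652.8, 96.0, 195.5]
ee_rot: [-179.9, -0.0, 100.3]
force: [-0.2, 0.5, -0.9]
gripper_width: 12.8
```

Run:
```python
from h import *
s=env.state();print(s['ee_pos'],s['force'])
im=env.grab_frame('wrist');cv2.imwrite('pics/w6.png',im[:,:,::-1])
im=env.grab_frame('scene');cv2.imwrite('pics/s7.png',cv2.resize(im[100:310,250:450,::-1],None,fx=2.5,fy=2.5))
```

```text
[652.76326526  95.97423539 195.53554215] [-0.20622002  0.46685849 -0.89628855]
```

View pics/s7.png

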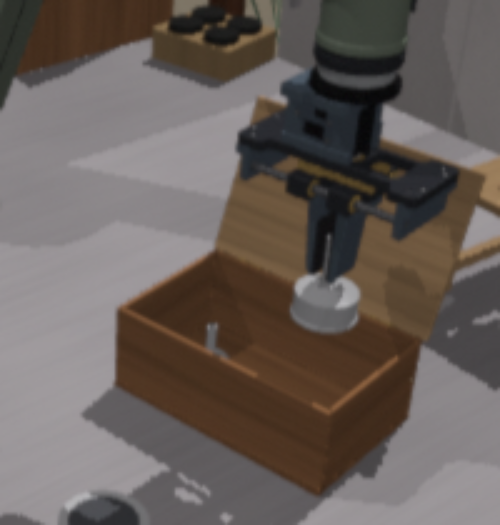

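View pics/w6.png

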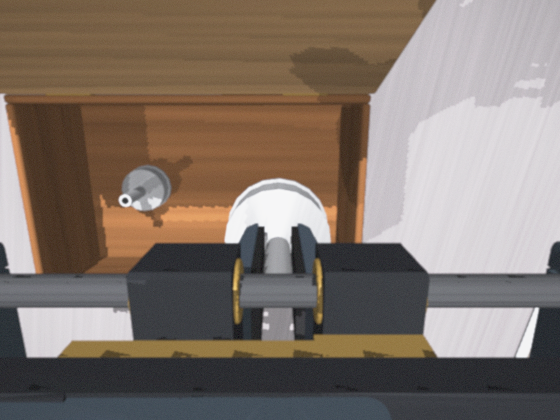

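The funnel is held upright and clear of the box. I'll carry it to the trivet.

Call:
play_rows --pt "-3 -5 0 0 0.95" --pt "-7 -12 0 0 0.95" --pt "-11 -19 0 0 0.95" --pt "-11 -19 0 0 0.95" --pt "-11 -19 0 0 0.95" --pt "-11 -19 0 0 0.95" --pt "-11 -19 0 0 0.95" --pt "-11 -19 0 0 0.95" --pt "-11 -19 0 0 0.95" --pt "-11 -19 0 0 0.95" --pt "-11 -19 0 0 0.95" --pt "-11 -19 0 0 0.95" --pt "-11 -19 0 0 0.95" --pt "-11 -19 0 0 0.95" --pt "-11 -19 0 0 0.95" --pt "-11 -19 0 0 0.95" --pt "-11 -19 0 0 0.95" --pt "-10 -17 0 0 0.95" --pt "-6 -10 0 0 0.95" --pt "-2.5 -4 0 0 0.95"

```text
time_s: 15.98
ee_pos: [459.3, -237.5, 196.5]
ee_rot: [180.0, -0.0, 100.3]
force: [0.5, 0.5, -0.7]
gripper_width: 12.6
```

Call:
play_rows --pt "0 0 -15 0 0.95" --pt "0 0 -20 0 0.95" --pt "0 0 -20 0 0.95" --pt "0 0 -20 0 0.95" --pt "0 0 -15 0 0.95" --pt "0 0 0 0 0.95" --pt "0 0 0 0 0.95"

```text
time_s: 16.85
ee_pos: [460.2, -237.0, 106.8]
ee_rot: [179.9, 0.0, 100.3]
force: [-0.0, -0.0, -0.3]
gripper_width: 12.2
```

Run:
```python
from h import *
s=env.state();print(s['ee_pos'],s['force'])
im=env.grab_frame('wrist');cv2.imwrite('pics/w8.png',im[:,:,::-1])
im=env.grab_frame('scene');cv2.imwrite('pics/s8.png',cv2.resize(im[150:350,130:400,::-1],None,fx=2.5,fy=2.5))
```

```text
[ 460.23004529 -237.00362755  106.83333552] [-0.00263976 -0.03851561 -0.33988245]
```

View pics/s8.png

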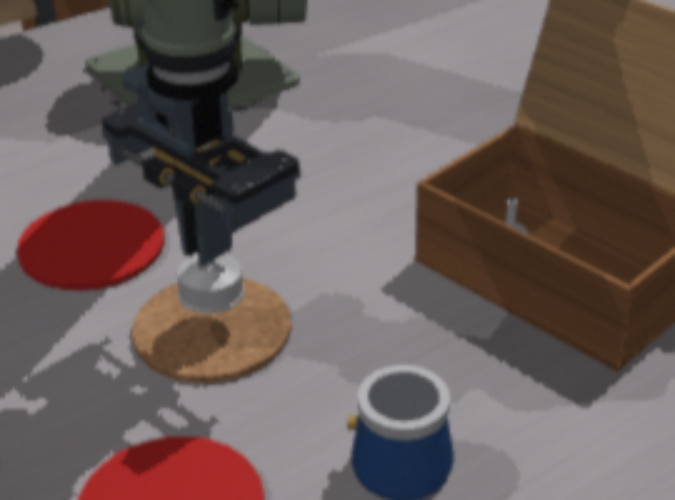

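View pics/w8.png

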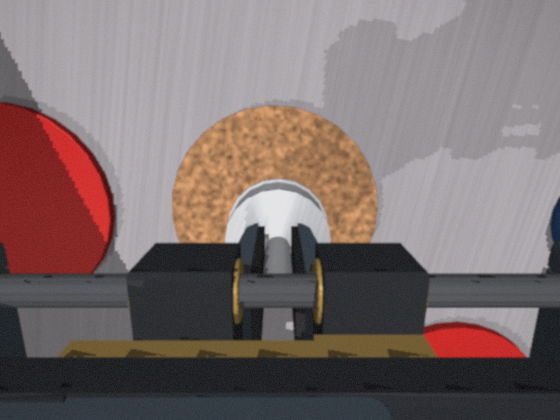

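The funnel hangs upright over the cork. In the wrist view the cork's edges are at columns 173 and 378 and its top at row 105. I'll check the centring with these.

Run:
```python
from h import *
im=cv2.imread('pics/w8.png');hsv=cv2.cvtColor(im,cv2.COLOR_BGR2HSV)
m=cv2.inRange(hsv,(5,80,60),(22,255,255));m[235:]=0;m[:,:120]=0;m[:,420:]=0
cs,_=cv2.findContours(m,cv2.RETR_EXTERNAL,cv2.CHAIN_APPROX_NONE);c=max(cs,key=cv2.contourArea)[:,0]
h=cv2.convexHull(c)[:,0];h=h[h[:,1]<225]
W=np.array([watz(*p,10)[:2] for p in h])
A=np.c_[2*W,np.ones(len(W))];s=np.linalg.lstsq(A,(W**2).sum(1),rcond=None)[0];print(s[:2],np.sqrt(s[2]+s[:2]@s[:2]),len(W))
```

```text
[ 458.18690867 -238.2539379 ] 73.91491677764027 34
```

Call:
play_rows --pt "-1.3 -0.5 -10 0 0.95" --pt "0 0 -10 0 0.95" --pt "0 0 -7 0 0.95" --pt "0 0 -4 0 0.95" --pt "0 0 -2 0 0.95" --pt "0 0 -1 0 0.95" --pt "0 0 0 0 0.95" --pt "0 0 0 0 0.95"

```text
time_s: 17.95
ee_pos: [458.5, -237.5, 72.7]
ee_rot: [180.0, 0.0, 100.3]
force: [-0.3, -0.7, -0.7]
gripper_width: 12.6
```

Call:
play_rows --pt "0 0 -0.7 0 0.95" --pt "0 0 -0.7 0 0.95" --pt "0 0 -0.5 0 0.95" --pt "0 0 0 0 0.95" --pt "0 0 0 0 0.95"

```text
time_s: 18.58
ee_pos: [458.4, -237.5, 70.8]
ee_rot: [180.0, 0.0, 100.3]
force: [-0.7, 0.6, 2.2]
gripper_width: 12.9
```

Call:
play_rows --pt "0 0 -0.3 0 0.95" --pt "0 0 0 0 0.95" --pt "0 0 0 0 0.95"

```text
time_s: 18.95
ee_pos: [458.4, -237.4, 70.7]
ee_rot: [180.0, 0.0, 100.3]
force: [-1.3, 0.0, 5.4]
gripper_width: 12.3
```

The force has risen to 5 N, so the funnel is standing on the cork. I'll open gently and rise.

Call:
play_rows --pt "0 0 0 0 0.84" --pt "0 0 0 0 0.8" --pt "0 0 0 0 0.7" --pt "0 0 0 0 0.6" --pt "0 0 0 0 0.5" --pt "0 0 0 0 0.5" --pt "0 0 10 0 0.5" --pt "0 0 20 0 0.5" --pt "0 0 30 0 0.5" --pt "0 0 30 0 0.5" --pt "0 0 30 0 0.5" --pt "0 0 30 0 0.5" --pt "-20 30 20 0 0.5" --pt "-30 40 0 0 0.5" --pt "-30 40 0 0 0.5" --pt "-20 30 0 0 0.5" --pt "0 0 0 0 0.5" --pt "0 0 0 0 0.5"

```text
time_s: 21.2
ee_pos: [359.1, -97.8, 241.0]
ee_rot: [179.9, 0.1, 100.3]
force: [0.1, 0.1, -0.3]
gripper_width: 45.8
```

Run:
```python
from h import *
s=env.state();print(s['ee_pos'],s['force'])
im=env.grab_frame('top');cv2.imwrite('pics/top9.png',im[:,:,::-1])
im=env.grab_frame('scene');cv2.imwrite('pics/s9.png',im[:,:,::-1])
```

```text
[359.05794273 -97.8005662  240.97567691] [ 0.0625918   0.06568171 -0.27545375]
```

View pics/top9.png

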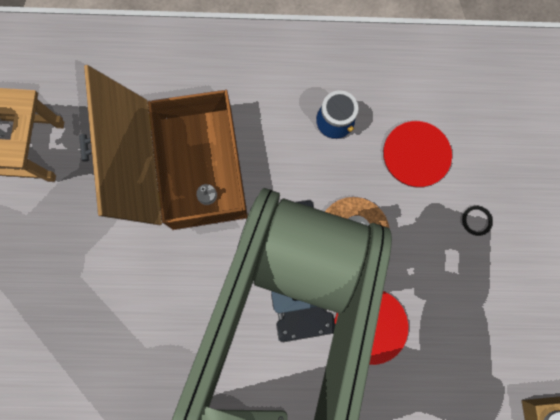

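View pics/s9.png

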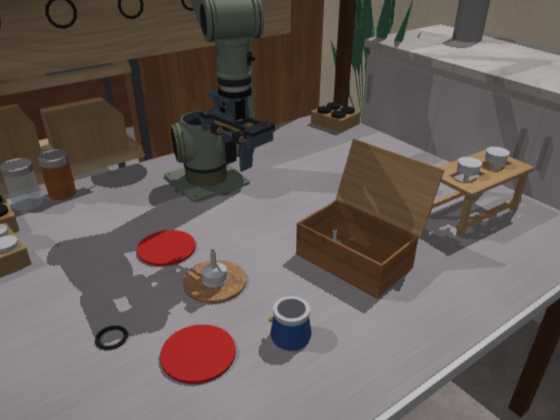

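The scene view shows the funnel standing stem up on the cork at (214,275), with the lid open and the small funnel and moka base in place. The arm hides the trivet in the top view, so I'll shift aside for one check.

Call:
play_rows --pt "0 30 0 0 0.5" --pt "0 40 0 0 0.5" --pt "0 40 0 0 0.5" --pt "0 40 0 0 0.5" --pt "0 30 0 0 0.5" --pt "0 0 0 0 0.5" --pt "0 0 0 0 0.5"

```text
time_s: 22.18
ee_pos: [358.8, 81.9, 240.1]
ee_rot: [-180.0, 0.0, 100.3]
force: [0.7, -1.4, -0.7]
gripper_width: 45.3
```

Run:
```python
from h import *
im=env.grab_frame('top');cv2.imwrite('pics/topa.png',cv2.resize(im[70:290,290:440,::-1],None,fx=2.7,fy=2.7,interpolation=cv2.INTER_CUBIC))
K,R,t=KRt('top')
for z,c in((92,(459,-237)),(36,(459,-237))):
    p=K@(R@np.array([*c,z])+t);print(p[:2]/p[2],((p[:2]/p[2])-[290,70])*2.7)
```

```text
[361.77051367 225.36855761] [193.7803869  419.49510554]
[356.30884299 229.50180605] [179.03387607 430.65487633]
```

View pics/topa.png

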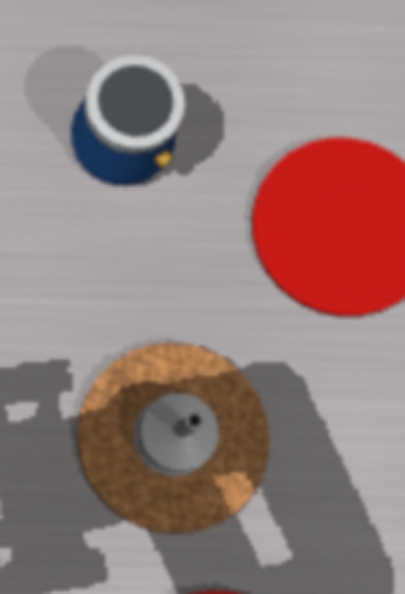

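The stem tip is at crop (195,420), where (194,419) is expected for a centred, upright funnel. The moka base hasn't moved. I'll hand the job in.

```bash
python3 -c "
from workcell import env
print(env.job_done())"
```

```text
the job is handed in; nothing more can be done
None
```

The job is done and handed in at about 22 s, well inside the 59 s limit.

- **Lid:** I gripped the handle bar by its two ends and swung the lid along its arc to about 106°. After release it stayed leaning back on its own.
- **Large funnel:** I lifted it out by its stem and lowered it onto the cork trivet until the force showed contact (about 5 N). Then I opened the jaws and moved clear.
- **Last checks:** The top view shows the funnel stem up, about 1 mm from the trivet's centre by the stem tip. The small funnel is still in the box, the moka base looks unmoved and the lid is open. The arm touches nothing.
- **Disagreement:** The scene camera first put the trivet about 10 mm off the top view, because its colour mask took in the trivet's side. Drawing the outline over the picture and a wrist-camera fit confirmed the top-view position to about 1–2 mm.

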